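# Run the tap through a nut blank for an analyser's levelling foot

### The arm

A 7-joint arm with a two-finger parallel gripper is mounted at the origin on the work surface. World frame = base frame: x ahead of the robot, y to its left, z up, the work surface at z = 0. Lengths are in m, angles in rad, forces in N, time in s.
With the tool pointing down it reaches from about 0.35 to 0.9 m from the base axis. Payload 8.1 kg.
Tool frame: the origin (TCP) lies midway between the tips of the shut fingers; the grasp point (between the pads) lies behind it (arm.tcp_to_grasp is the z of the grasp point in the tool frame, in m); z points along the fingers, y is the line along which they close (so a half turn about z gives the same grasp; the last joint's range is limited). The gripper opens to 92 mm and grips with 3 to 60 N. Pads are 19 mm wide; open, the fingers measure 130 mm over their backs; the gripper's body (75 mm by 190 mm) begins 47 mm behind the grasp point.
Start: joints at [-1.395, 0.434, 0.025, 1.573, -0.012, 1.134, -0.075], TCP at [0.172, 0.601, 0.227] pointing down, gripper open.
Joint ranges: [-2.62, 2.62], [-0.44, 2.09], [-1.27, 1.32], [0.08, 2.57], [-1.32, 4.46], [0.12, 2], [-2.74, 2.74]. Speed limits (rad/s): [2.22, 2.22, 3.01, 3.01, 3.14, 3.14, 3.14].

### API

Orientations are given as a rotation vector (axis times angle).
In Python, from cell import readout, vision, arm gives the robot as it stands.
- The arm moves only by the tool carry_out, never from a script. Its argument "increments" is one flat list of numbers, 6 for each row, row after row: the shift along the world's x, y, z in mm, then the turn, a rotation vector about the world's x, y, z in rad. In form: [tx, ty, tz, wx, wy, wz, tx, ty, tz, wx, wy, wz, ...]. A call has 1 to 20 rows; each row shifts and turns the commanded pose from where the row before left it; what a row does not reach is not made up. A row lasts 1/8 s, in which the tool goes at most 62.5 mm and 10.7 degrees, less where a joint would pass 70% of its speed; a pose out of reach is approached as far as the arm can. A call with a gripper value outside its range is refused whole. "grip" is the closure, from 0 (fully open) to 1 (shut), set as the call begins (left out, the last holds). The fingers move at their own pace and stop on an object; "newtons" is the grip in N (left out, the last holds). Time passes only in rows, so rows that do not move let the fingers close. It gives the time, the measured TCP pose, the force, the opening and the grip force at its end, in the units of the state.
- readout.observe(): the state, without advancing time (a new reading comes with each control period).
- vision.get_image(name): name is "scene" or "top"; returns the picture (400x640x3 uint8, red, green, blue); there is no depth.
- vision.calibration(name): a dict with "fov_y" (degrees; the focal length in pixels is half the picture's height over the tangent of half this angle, whatever the lens; pixels are square), "cx", "cy" (the principal point, pixels), "pose" (4x4, takes a point from camera to world coordinates). Camera axes: x right, y up, looking along -z (the intrinsics and any distortion apply to the point x, -y, -z); pixel columns grow to the right and rows downward; lengths in m; the calibration is good to about 2 mm. A picture is of the moment at which its call begins. calibration takes no time and is no camera call.
- arm.sign_off(): hands the job in; it is judged then, once.
The state is a dict: "clock": time; "joints": joint angles; "dq": joint speeds; "joint_efforts": joint torques, N m; "position": TCP position; "ee_rot": TCP orientation; "force": force on the tool from outside, world axes, zero at the start; "ft_torque": the same for the moment, N m; "width": opening from 0.0 (shut) to 1.0 (fully open); "gripper_force": force on a finger pad.
Only numpy, scipy, OpenCV 4.12 (cv2) and the standard library are available. Lean on these libraries where they do the work, as an engineer would, in place of code of your own. Each camera call takes 0.05 s, during which the arm holds its last target. There are 200 camera calls.

### The job

Take the upright white grip of the tap that stands in the six-sided nut blank and run the tap down: half a turn clockwise (seen from above), a quarter turn back, half a turn clockwise, a quarter turn back, and a last half turn clockwise until it is fully home, with its collar on the blank. Pause for a moment at each change of direction. Let go at the end, and leave the other tap, in the long rectangular block, as it is.

Things in the scene. Friction and masses are not known exactly. Their poses are not given: they have to be found in the camera images.
- tap (a joint): Turn of the tap wrench to be used (rad): 0 at the start, growing clockwise seen from above; a firm stop at 6.28 (one whole turn), where the collar meets the blank. The thread takes the wrench straight down 4 mm per turn. It turns stiffly, about 4 N at the grip, and stays where it is left. The wrench is a level steel bar 136 mm long, 14 mm wide, its top face 84 mm above the table at the start, with a round hub 28 mm across at the middle whose top is 86 mm above the table.
- tap_knob (a point): Centre (half-way up) of the white upright grip of that wrench: a round plastic sleeve of 20 mm diameter and 54 mm height, standing on one end of the bar, 55 mm from the turning axis; 86 to 140 mm above the table at the start. The sleeve spins freely on its own pin, so that it can be held with a steady hand orientation while it goes round.
- tap_axis (a point): Point on the vertical turning axis of that tap, in the top face of the fixed six-sided brass nut blank (60 mm across flats, 26 mm high), 38 mm above the table. The blank sits on a grey plate 100 x 100 x 12 mm fixed to the table. The stand may be turned any way.
- other_tap (a joint): Turn (rad) of the other, identical tap wrench, 0 at the start: it stands in a long rectangular brass block (94 x 36 mm) on the same kind of plate, at least 0.25 m away to the left or right. To be left alone.
Things that resemble listed ones, but are neither listed nor needed, are in the scene too. What is shaped like the part that bears tap but orange is not meant. Leave any blue look-alike of the part that bears other_tap alone.

How it is judged:
By the outcome, as a careful person would: the job done as asked, in the order asked, and still so for the second after the job is handed in, with the robot touching nothing.
It also fails if it takes over 72 s, if anything falls off the work surface, if the arm or the gripper's body presses on something with over 40 N, if the wrist force passes 120 N, or if a joint passes its speed limit or range.

## Working session

There is one attempt and no reset: what is moved stays moved. The work goes in short steps, Python scripts to look and compute and a tool call to move; the robot and the scene stay as the last step left them, time stands still between calls to the robot, and variables do not carry over. Pictures are saved under pics/ and viewed, at most 10 in all, crops included, and the job is handed in when it is done.

Besides the shell and the picture viewer there is one more tool, called after "Emit:" by a JSON object that holds its "name" and its "arguments", one argument or row to a line. carry_out: Moves the arm, as the interface text tells. Its arguments: {"type":"object","properties":{"increments":{"type":"array","items":{"type":"number"}},"grip":{"type":"number"},"newtons":{"type":"number"}},"required":["increments"]}

```bash
mkdir -p pics; python3 - <<'E'
from cell import readout, vision, arm
import cv2
for n in("scene","top"):
    im=vision.get_image(n); cv2.imwrite(f"pics/{n}0.png",im[:,:,::-1]); c=vision.calibration(n); print(n,c)
print(arm.tcp_to_grasp, readout.observe())
E
```

```text
scene {'fov_y': 54.231931287461535, 'cx': 319.22694058703587, 'cy': 195.20045169945672, 'pose': array([[-0.27369322, -0.744343  ,  0.60913506,  0.97372948],
       [ 0.96180197, -0.20826084,  0.1776637 ,  0.14802185],
       [-0.00538375,  0.63449265,  0.77291014,  0.76636662],
       [ 0.        ,  0.        ,  0.        ,  1.        ]])}
top {'fov_y': 57.44171860488029, 'cx': 319.0703139092496, 'cy': 196.54333022503204, 'pose': array([[-0.02294701,  0.9978253 , -0.06179078,  0.40379281],
       [-0.99967238, -0.02360267, -0.0099021 , -0.00796376],
       [-0.01133899,  0.06154331,  0.99804   ,  0.91823502],
       [ 0.        ,  0.        ,  0.        ,  1.        ]])}
-0.0188 {'clock': 0.1, 'joints': array([-1.39459508,  0.43512967,  0.02497518,  1.57401142, -0.01157384,
        1.13404611, -0.07509536]), 'dq': array([-0.00122655, -0.00181093,  0.000529  , -0.00427363,  0.00066745,
        0.0015777 ,  0.00188237]), 'joint_efforts': array([ 2.66903633e-03, -6.69137406e+01,  9.87731405e-01, -3.15148008e+01,
       -6.06348133e-02,  3.73486569e-02,  1.17861400e-04]), 'position': array([0.17193227, 0.60038855, 0.22603613]), 'ee_rot': array([-4.36602208e-01, -3.11105838e+00,  2.27661998e-03]), 'force': array([-0.41406707, -0.58389047,  0.34529055]), 'ft_torque': array([ 0.04494886,  0.01191769, -0.01983937]), 'gripper_force': 0.0, 'width': 1.004469492135006}
```

View pics/scene0.png

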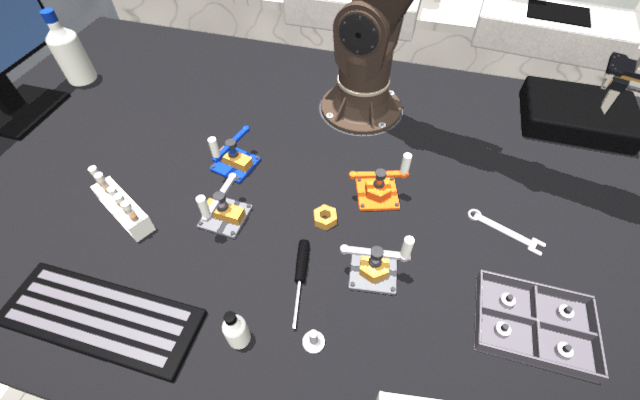

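View pics/top0.png

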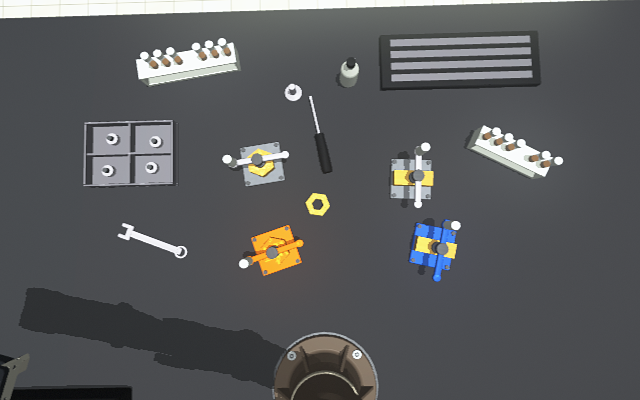

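The scene shows four taps. In scene/top pixels they are:
- grey plate with hex blank at (374,265)/(260,160)
- orange with hex blank at (378,190)/(275,250)
- grey plate with rectangular block at (226,212)/(412,178)
- blue with rectangular block at (236,160)/(434,247)

The grey plate with the hex blank fits the description. I'll confirm it in an enlarged crop and measure.

```bash
cat > h.py <<'E'
import numpy as np, cv2
from cell import readout, vision, arm
def ray(n,u,v):
    c=vision.calibration(n); f=200/np.tan(np.radians(c["fov_y"]/2)); P=c["pose"]
    d=P[:3,:3]@np.array([(u-c["cx"])/f,-(v-c["cy"])/f,-1]); return P[:3,3],d/np.linalg.norm(d)
def plane(n,u,v,z):
    o,d=ray(n,u,v); return o+d*(z-o[2])/d[2]
def tri(a,b):
    (o1,d1),(o2,d2)=ray("scene",*a),ray("top",*b)
    s=np.linalg.lstsq(np.c_[d1,-d2],o2-o1,rcond=None)[0]
    p,q=o1+s[0]*d1,o2+s[1]*d2; return (p+q)/2,np.linalg.norm(p-q)
E
python3 - <<'E'
import cv2,numpy as np
a=cv2.imread("pics/scene0.png")[225:300,330:430];b=cv2.imread("pics/top0.png")[130:205,210:310]
cv2.imwrite("pics/crop.png",np.vstack([cv2.resize(x,(400,300),interpolation=cv2.INTER_CUBIC) for x in(a,b)]))
E
```

```text
(no output)
```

View pics/crop.png

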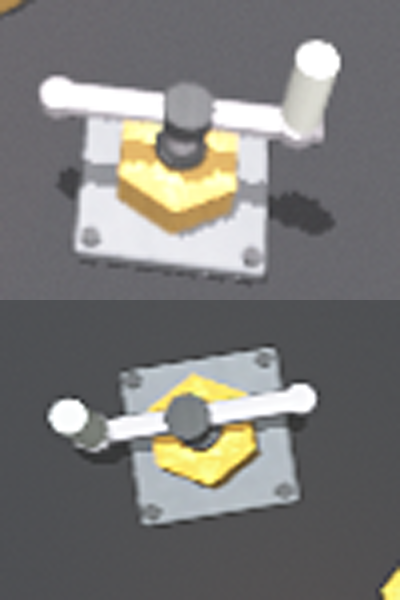

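The crop confirms it: a six-sided yellow blank on a grey plate, with a white sleeve. The sleeve's top is at scene (409.5,239) / top (227.5,159.5), and the dark hub's top is at scene (377,251) / top (257,159).

```bash
python3 - <<'E'
from h import *
np.set_printoptions(precision=4,suppress=True)
def st(n,off,rng,mask):
    im=cv2.imread(f"pics/{n}0.png")
k=tri((409.4,238.8),(227.3,159.3));hb=tri((376.8,250.8),(256.6,159));e=tri((344.3,248.3),(284.8,154.3))
print("knob top",k,"hub",hb,"end",e)
print("planes", plane("scene",409.4,238.8,.14),plane("top",227.3,159.3,.14),plane("scene",376.8,250.8,.086),plane("top",256.6,159,.086))
d=(k[0]-hb[0])[:2];print("r",np.hypot(*d),np.degrees(np.arctan2(d[1],d[0])))
# plate centre from the grey corners (top view)
g=[plane("top",210+x/4-.4,130+y/4-.4,.012) for x,y in((121,76),(272,46),(300,199),(141,226))]
print("plate",np.mean(g,0))
R=cv2.Rodrigues(readout.observe()["ee_rot"])[0];print(R)
E
```

```text
knob top (array([0.537 , 0.1971, 0.1395]), np.float64(0.002349775972616739)) hub (array([0.5454, 0.1427, 0.0853]), np.float64(0.0008009599292438799)) end (array([0.5553, 0.0778, 0.0818]), np.float64(0.0008674090742368323))
planes [0.5369 0.1982 0.14  ] [0.5371 0.1957 0.14  ] [0.5457 0.1431 0.086 ] [0.5454 0.1422 0.086 ]
r 0.05499250082809846 98.79894598999357
plate [0.5457 0.1428 0.012 ]
[[-0.9614  0.2753 -0.0002]
 [ 0.2753  0.9614 -0.0014]
 [-0.0002 -0.0014 -1.    ]]
```

Axis is at (0.5455, 0.1428) and the knob at (0.537, 0.197), with its top at 0.1395. Moving above the knob.

Emit:
{"name": "carry_out", "arguments": {
  "increments": [26, -29, 0, 0, 0, 0, 26, -29, 0, 0, 0, 0, 26, -29, 0, 0, 0, 0, 26, -29, 0, 0, 0, 0, 26, -29, 0, 0, 0, 0, 26, -29, 0, 0, 0, 0, 26, -29, 0, 0, 0, 0, 26, -29, 0, 0, 0, 0, 26, -29, 0, 0, 0, 0, 26, -29, 0, 0, 0, 0, 26, -29, 0, 0, 0, 0, 26, -29, 0, 0, 0, 0, 26, -29, 0, 0, 0, 0, 26, -27, 0, 0, 0, 0, 0, 0, 0, 0, 0, 0, 0, 0, 0, 0, 0, 0, 0, 0, 0, 0, 0, 0],
  "grip": 0,
  "newtons": 30
}}

```text
clock: 2.22
position: [0.5352, 0.1981, 0.2266]
ee_rot: [-0.434, -3.111, -0.001]
force: [0.5, 0.3, -0.7]
width: 1.0
gripper_force: 0.0
```

Emit:
{"name": "carry_out", "arguments": {
  "increments": [2, -1, -20, 0, 0, 0, 0, 0, -25, 0, 0, 0, 0, 0, -25, 0, 0, 0, 0, 0, -20, 0, 0, 0, 0, 0, -15, 0, 0, 0, 0, 0, -12, 0, 0, 0, 0, 0, -10, 0, 0, 0, 0, 0, 0, 0, 0, 0, 0, 0, 0, 0, 0, 0]
}}

```text
clock: 3.35
position: [0.5384, 0.196, 0.1002]
ee_rot: [0.437, 3.11, 0.001]
force: [-0.5, -0.2, -0.3]
width: 0.998
gripper_force: 0.0
```

```bash
python3 - <<'E'
from h import *
im=vision.get_image("scene")[:,:,::-1]; cv2.imwrite("pics/pre.png",cv2.resize(im[120:320,280:520],(720,600)))
print(readout.observe()["position"])
E
```

```text
[0.5384367  0.1959779  0.10027355]
```

View pics/pre.png

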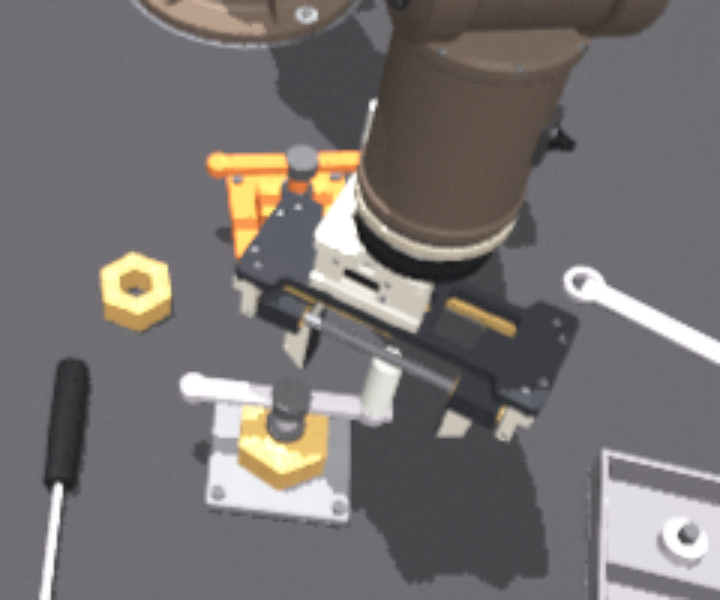

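The picture shows the knob (about (380,385) in the crop) between the two fingers, with the blank and bar clear. Closing.

Emit:
{"name": "carry_out", "arguments": {
  "increments": [0, 0, 0, 0, 0, 0, 0, 0, 0, 0, 0, 0, 0, 0, 0, 0, 0, 0, 0, 0, 0, 0, 0, 0, 0, 0, 0, 0, 0, 0, 0, 0, 0, 0, 0, 0, 0, 0, 0, 0, 0, 0, 0, 0, 0, 0, 0, 0],
  "grip": 1,
  "newtons": 30
}}

```text
clock: 4.4
position: [0.5388, 0.1984, 0.1002]
ee_rot: [0.434, 3.11, 0.005]
force: [2.2, 5.7, -5.4]
width: 0.212
gripper_force: 30.0
```

```bash
python3 - <<'E'
from h import *
s=readout.observe(); print(s["position"],s["width"]*92,s["gripper_force"],s["force"])
# increments for half turn cw, 20 rows, from angle a0
a=np.radians(98.8)-np.linspace(0,np.pi,21)
p=55*np.c_[np.cos(a),np.sin(a)]
print(np.round(np.diff(np.round(p,1),axis=0),1).tolist())
E
```

```text
[0.53878671 0.19838495 0.10015714] 19.5147295189428 29.991078972816467 [ 2.19418186  5.74674972 -5.37381676]
[[8.6, 0.6], [8.6, -0.7], [8.4, -2.1], [7.9, -3.3], [7.4, -4.5], [6.5, -5.6], [5.6, -6.6], [4.5, -7.4], [3.3, -8.0], [2.0, -8.4], [0.6, -8.6], [-0.7, -8.6], [-2.1, -8.4], [-3.3, -7.9], [-4.5, -7.4], [-5.6, -6.5], [-6.6, -5.6], [-7.4, -4.5], [-8.0, -3.3], [-8.4, -2.0]]
```

Gripped, at 19.5 mm opening. First half turn clockwise.

Emit:
{"name": "carry_out", "arguments": {
  "increments": [8.6, 0.6, -0.1, 0, 0, 0, 8.6, -0.7, -0.1, 0, 0, 0, 8.4, -2.1, -0.1, 0, 0, 0, 7.9, -3.3, -0.1, 0, 0, 0, 7.4, -4.5, -0.1, 0, 0, 0, 6.5, -5.6, -0.1, 0, 0, 0, 5.6, -6.6, -0.1, 0, 0, 0, 4.5, -7.4, -0.1, 0, 0, 0, 3.3, -8.0, -0.1, 0, 0, 0, 2.0, -8.4, -0.1, 0, 0, 0, 0.6, -8.6, -0.1, 0, 0, 0, -0.7, -8.6, -0.1, 0, 0, 0, -2.1, -8.4, -0.1, 0, 0, 0, -3.3, -7.9, -0.1, 0, 0, 0, -4.5, -7.4, -0.1, 0, 0, 0, -5.6, -6.5, -0.1, 0, 0, 0, -6.6, -5.6, -0.1, 0, 0, 0, -7.4, -4.5, -0.1, 0, 0, 0, -8.0, -3.3, -0.1, 0, 0, 0, -8.4, -2.0, -0.1, 0, 0, 0]
}}

```text
clock: 6.9
position: [0.5543, 0.0892, 0.0976]
ee_rot: [-0.434, -3.111, -0.004]
force: [2.3, 12.4, -6.6]
width: 0.214
gripper_force: 30.0
```

Emit:
{"name": "carry_out", "arguments": {
  "increments": [0, 0, 0, 0, 0, 0, 0, 0, 0, 0, 0, 0, 0, 0, 0, 0, 0, 0, 0, 0, 0, 0, 0, 0]
}}

```text
clock: 7.4
position: [0.5536, 0.089, 0.0975]
ee_rot: [-0.434, -3.11, -0.003]
force: [-1.5, 11.1, -1.0]
width: 0.212
gripper_force: 30.0
```

```bash
python3 - <<'E'
from h import *
s=readout.observe();d=(s["position"]-[.5455,.1428,0])[:2]; print(s["position"],s["width"]*92,s["force"],np.hypot(*d),np.degrees(np.arctan2(d[1],d[0])))
im=vision.get_image("scene")[:,:,::-1]; cv2.imwrite("pics/half.png",cv2.resize(im[160:320,280:520],(720,480)))
E
```

```text
[0.5535711  0.08900965 0.09745179] 19.50691928919869 [-1.47789182 11.10455205 -1.03366878] 0.054392498220535976 -81.46658343655803
```

View pics/half.png

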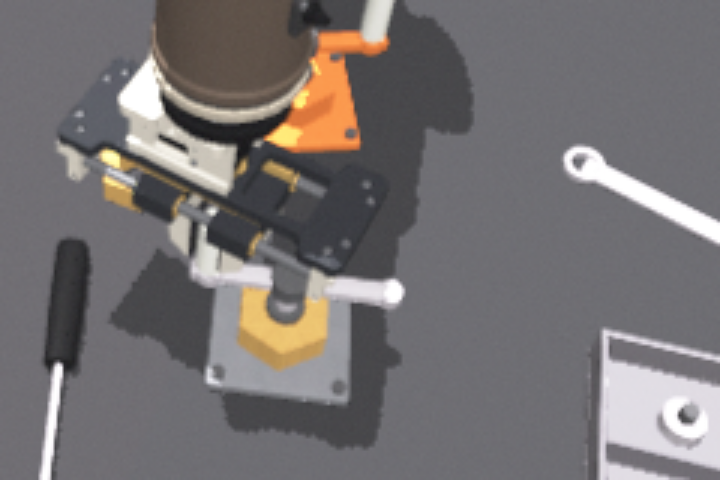

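The knob went round half a turn: the bar is reversed, with the grip now at crop (205,265). The measured axis is about (0.546, 0.1437), so I'll nudge the path +2 mm in y during the quarter turn back.

Emit:
{"name": "carry_out", "arguments": {
  "increments": [8.4, 2.2, 0.1, 0, 0, 0, 8.0, 3.5, 0.1, 0, 0, 0, 7.4, 4.7, 0.1, 0, 0, 0, 6.6, 5.8, 0.1, 0, 0, 0, 5.6, 6.7, 0.1, 0, 0, 0, 4.5, 7.6, 0.1, 0, 0, 0, 3.3, 8.1, 0.1, 0, 0, 0, 2.1, 8.6, 0.1, 0, 0, 0, 0.7, 8.8, 0.1, 0, 0, 0, -0.6, 8.8, 0.1, 0, 0, 0, -0.3, 2, 0, 0, 0, 0]
}}

```text
clock: 8.82
position: [0.6008, 0.155, 0.0988]
ee_rot: [0.435, 3.111, 0.001]
force: [2.0, -3.7, 1.4]
width: 0.212
gripper_force: 30.0
```

Emit:
{"name": "carry_out", "arguments": {
  "increments": [0, 0, 0, 0, 0, 0, 0, 0, 0, 0, 0, 0, 0, 0, 0, 0, 0, 0, 0, 0, 0, 0, 0, 0]
}}

```text
clock: 9.32
position: [0.6008, 0.1545, 0.0989]
ee_rot: [0.436, 3.111, 0.002]
force: [2.7, 1.2, -0.1]
width: 0.216
gripper_force: 30.0
```

```bash
python3 - <<'E'
from h import *
s=readout.observe();d=(s["position"]-[.5462,.1437,0])[:2]; print(s["position"],s["width"]*92,s["force"],np.hypot(*d),np.degrees(np.arctan2(d[1],d[0])))
E
```

```text
[0.60077821 0.15454118 0.0989322 ] 19.864662043040507 [ 2.70858079  1.20784454 -0.10626675] 0.05564451943515132 11.234751893593442
```

Emit:
{"name": "carry_out", "arguments": {
  "increments": [0.9, -10.6, -0.1, 0, 0, 0, -0.7, -8.6, -0.1, 0, 0, 0, -2.1, -8.4, -0.1, 0, 0, 0, -3.3, -7.9, -0.1, 0, 0, 0, -4.5, -7.4, -0.1, 0, 0, 0, -5.6, -6.5, -0.1, 0, 0, 0, -6.6, -5.6, -0.1, 0, 0, 0, -7.4, -4.5, -0.1, 0, 0, 0, -8.0, -3.3, -0.1, 0, 0, 0, -8.4, -2.0, -0.1, 0, 0, 0, -8.6, -0.6, -0.1, 0, 0, 0, -8.6, 0.7, -0.1, 0, 0, 0, -8.4, 2.1, -0.1, 0, 0, 0, -7.9, 3.3, -0.1, 0, 0, 0, -7.4, 4.5, -0.1, 0, 0, 0, -6.5, 5.6, -0.1, 0, 0, 0, -5.6, 6.6, -0.1, 0, 0, 0, -4.5, 7.4, -0.1, 0, 0, 0, -3.3, 8.0, -0.1, 0, 0, 0, -2.0, 8.4, -0.1, 0, 0, 0]
}}

```text
clock: 11.82
position: [0.4927, 0.1329, 0.0967]
ee_rot: [0.439, 3.109, -0.003]
force: [5.5, -3.1, -2.1]
width: 0.209
gripper_force: 30.0
```

Emit:
{"name": "carry_out", "arguments": {
  "increments": [0, 0, 0, 0, 0, 0, 0, 0, 0, 0, 0, 0, 0, 0, 0, 0, 0, 0, 0, 0, 0, 0, 0, 0]
}}

```text
clock: 12.32
position: [0.4925, 0.1339, 0.0967]
ee_rot: [0.438, 3.11, -0.001]
force: [5.4, 0.0, -3.5]
width: 0.209
gripper_force: 30.0
```

```bash
python3 - <<'E'
from h import *
s=readout.observe();d=(s["position"]-[.5462,.1437,0])[:2]; print(s["position"],s["width"]*92,s["force"],np.hypot(*d),np.degrees(np.arctan2(d[1],d[0])))
E
```

```text
[0.49250665 0.13393023 0.09674052] 19.270724729242474 [ 5.38387091e+00  1.00770755e-03 -3.53368317e+00] 0.054574943238974195 -169.68756419135346
```

Emit:
{"name": "carry_out", "arguments": {
  "increments": [2.0, -8.4, 0.1, 0, 0, 0, 3.3, -8.0, 0.1, 0, 0, 0, 4.5, -7.4, 0.1, 0, 0, 0, 5.6, -6.6, 0.1, 0, 0, 0, 6.5, -5.6, 0.1, 0, 0, 0, 7.4, -4.5, 0.1, 0, 0, 0, 7.9, -3.3, 0.1, 0, 0, 0, 8.4, -2.1, 0.1, 0, 0, 0, 8.6, -0.7, 0.1, 0, 0, 0, 8.6, 0.6, 0.1, 0, 0, 0, 1, 0, 0, 0, 0, 0]
}}

```text
clock: 13.7
position: [0.5541, 0.0894, 0.0974]
ee_rot: [-0.435, -3.108, 0.0]
force: [-4.6, 4.4, 4.5]
width: 0.213
gripper_force: 30.0
```

Emit:
{"name": "carry_out", "arguments": {
  "increments": [0, 0, 0, 0, 0, 0, 0, 0, 0, 0, 0, 0, 0, 0, 0, 0, 0, 0, 0, 0, 0, 0, 0, 0]
}}

```text
clock: 14.2
position: [0.5539, 0.0895, 0.0975]
ee_rot: [-0.435, -3.108, -0.0]
force: [-3.4, 3.1, 2.8]
width: 0.212
gripper_force: 30.0
```

```bash
python3 - <<'E'
from h import *
s=readout.observe();d=(s["position"]-[.5462,.1437,0])[:2]; print(s["position"],s["width"]*92,s["force"],np.hypot(*d),np.degrees(np.arctan2(d[1],d[0])))
E
```

```text
[0.5539164  0.08946327 0.09746364] 19.540970311154165 [-3.42628729  3.13208159  2.83534409] 0.05478289929282545 -81.90272293310862
```

Emit:
{"name": "carry_out", "arguments": {
  "increments": [-9.6, -0.6, -0.1, 0, 0, 0, -8.6, 0.7, -0.1, 0, 0, 0, -8.4, 2.1, -0.1, 0, 0, 0, -7.9, 3.3, -0.1, 0, 0, 0, -7.4, 4.5, -0.1, 0, 0, 0, -6.5, 5.6, -0.1, 0, 0, 0, -5.6, 6.6, -0.1, 0, 0, 0, -4.5, 7.4, -0.1, 0, 0, 0, -3.3, 8.0, -0.1, 0, 0, 0, -2.0, 8.4, -0.1, 0, 0, 0, -0.6, 8.6, -0.1, 0, 0, 0, 0.7, 8.6, -0.1, 0, 0, 0, 2.1, 8.4, -0.1, 0, 0, 0, 3.3, 7.9, -0.1, 0, 0, 0, 4.5, 7.4, -0.1, 0, 0, 0, 5.6, 6.5, -0.1, 0, 0, 0, 6.6, 5.6, -0.1, 0, 0, 0, 7.4, 4.5, -0.1, 0, 0, 0, 8.0, 3.3, -0.1, 0, 0, 0, 8.4, 2.0, -0.1, 0, 0, 0],
  "newtons": 40
}}

```text
clock: 16.7
position: [0.5378, 0.1991, 0.0956]
ee_rot: [-0.435, -3.11, -0.001]
force: [-4.1, -1.4, 5.6]
width: 0.209
gripper_force: 40.0
```

Emit:
{"name": "carry_out", "arguments": {
  "increments": [2, 0.3, 0, 0, 0, 0, 2, 0.3, 0, 0, 0, 0, 0, 0, 0, 0, 0, 0, 0, 0, 0, 0, 0, 0, 0, 0, 0, 0, 0, 0]
}}

```text
clock: 17.32
position: [0.5401, 0.1994, 0.0955]
ee_rot: [-0.434, -3.108, 0.0]
force: [-8.5, -0.4, 8.9]
width: 0.207
gripper_force: 40.0
```

```bash
python3 - <<'E'
from h import *
s=readout.observe();d=(s["position"]-[.5462,.1437,0])[:2]; print(s["position"],s["width"]*92,s["force"],np.hypot(*d),np.degrees(np.arctan2(d[1],d[0])))
E
```

```text
[0.54009521 0.19940035 0.09550908] 19.085794441538454 [-8.4936793  -0.4177542   8.87274155] 0.056033892674875206 96.25468787706767
```

Emit:
{"name": "carry_out", "arguments": {
  "increments": [2, 0.1, 0, 0, 0, 0, 2, 0, 0, 0, 0, 0, 2, -0.2, 0, 0, 0, 0, 0, 0, 0, 0, 0, 0, 0, 0, 0, 0, 0, 0]
}}

```text
clock: 17.95
position: [0.5417, 0.1998, 0.0952]
ee_rot: [-0.431, -3.101, 0.003]
force: [-24.3, -0.4, 21.1]
width: 0.21
gripper_force: 40.0
```

Firm stop reached: the force climbs to 24 N with almost no motion. Relaxing, then letting go.

Emit:
{"name": "carry_out", "arguments": {
  "increments": [-3, 0, 0, 0, 0, 0, -3, 0, 0, 0, 0, 0, -0.5, 0, 0, 0, 0, 0, 0, 0, 0, 0, 0, 0, 0, 0, 0, 0, 0, 0]
}}

```text
clock: 18.58
position: [0.54, 0.1993, 0.0956]
ee_rot: [-0.435, -3.109, -0.0]
force: [-6.7, -1.3, 7.6]
width: 0.211
gripper_force: 40.0
```

Emit:
{"name": "carry_out", "arguments": {
  "increments": [0, 0, 0, 0, 0, 0, 0, 0, 0, 0, 0, 0, 0, 0, 0, 0, 0, 0, 0, 0, 0, 0, 0, 0, 0, 0, 0, 0, 0, 0, 0, 0, 0, 0, 0, 0, 0, 0, 0, 0, 0, 0],
  "grip": 0
}}

```text
clock: 19.45
position: [0.5415, 0.1984, 0.0958]
ee_rot: [0.437, 3.111, 0.0]
force: [-0.0, 0.5, 0.5]
width: 0.925
gripper_force: 0.0
```

Emit:
{"name": "carry_out", "arguments": {
  "increments": [0, 0, 15, 0, 0, 0, 0, 0, 20, 0, 0, 0, 0, 0, 25, 0, 0, 0, 0, 0, 30, 0, 0, 0, -10, 30, 30, 0, 0, 0, -20, 40, 20, 0, 0, 0, -20, 40, 0, 0, 0, 0, -20, 40, 0, 0, 0, 0, -20, 40, 0, 0, 0, 0, -20, 40, 0, 0, 0, 0, 0, 0, 0, 0, 0, 0, 0, 0, 0, 0, 0, 0]
}}

```text
clock: 20.95
position: [0.4319, 0.4279, 0.2365]
ee_rot: [0.437, 3.11, 0.0]
force: [1.0, -0.1, 0.6]
width: 1.0
gripper_force: 0.0
```

```bash
python3 - <<'E'
from h import *
a=vision.get_image("scene")[:,:,::-1];b=vision.get_image("top")[:,:,::-1]
cv2.imwrite("pics/end.png",np.vstack([cv2.resize(x,(400,300),interpolation=cv2.INTER_CUBIC) for x in(a[225:300,330:430],b[130:205,210:310])]))
for n,z,i in(("scene",0,a),("top",0,b)):
  d=cv2.absdiff(i,cv2.imread(f"pics/{n}0.png")).max(2); r=d[190:240,190:255] if n=="scene" else d[140:210,385:440]
  print(n,"other tap diff",r.max(),(r>40).sum())
print(readout.observe()["clock"])
E
```

```text
scene other tap diff 11 0
top other tap diff 4 0
21.05
```

View pics/end.png

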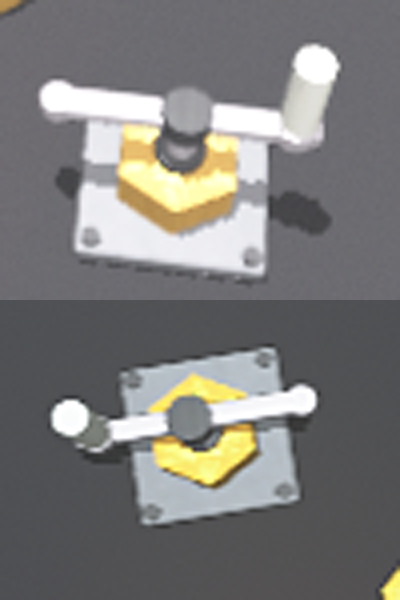

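The wrench is back at its starting heading after a net whole turn and sits slightly lower: the sleeve's top is now at crop (316,60), from (318,56). The other tap shows no change.

```bash
python3 -c "
from cell import arm; print(arm.sign_off())"
```

```text
the job is handed in; nothing more can be done
None
```

The tap in the six-sided blank was run down in the order asked, with a pause at each change of direction, to a firm stop one whole turn on; the grip is released, the other tap shows no change in the pictures, and the job was handed in at about 21 s.

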